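# Sort the control samples into their kit trays

## Task

Sort the four control samples into the two kit trays by cap colour: red-capped ones into the red tray, blue-capped ones into the blue tray. In each tray the vial stands upright in the small square grey-lined bay and the big tube lies flat in the long bay. Leave the two little microtubes (green and yellow caps) lying where they are.

Things in the scene. Friction and masses are not known exactly. Their poses are not given: they have to be found in the camera images.
- red_vial: Sample vial with a red cap and red band, standing upright on the worktop: a round body 26 mm across, 62 mm tall, about 30 g. Origin: centre of its underside, z up its axis. Grip it from above across any diameter, at its upper half.
- blue_vial: Sample vial with a blue cap and blue band, standing upright on the worktop: a round body 26 mm across, 62 mm tall, about 30 g. Origin: centre of its underside, z up its axis. Grip it from above across any diameter, at its upper half.
- red_tube: Big 50 ml tube with a red cap, lying on its side: 115 mm long along its y, 33 mm across (x) and high, about 40 g; flat-sided to contact (34x116x33 mm), does not roll. Origin: centre of its underside as it lies, z up. At the start its y is within 20 degrees of world x. Grip from above across its x, near the middle, upper half. Cap may point either way in the bay.
- blue_tube: Big 50 ml tube with a blue cap, lying on its side: 115 mm long along its y, 33 mm across (x) and high, about 40 g; flat-sided to contact (34x116x33 mm), does not roll. Origin: centre of its underside as it lies, z up. At the start its y is within 20 degrees of world x. Grip from above across its x, near the middle, upper half. Cap may point either way in the bay.
- red_tray: Fixed red tray 108 (x) by 150 mm (y), walls 4 mm thick, tops 14 mm above worktop, bay floors at 4 mm. Origin: centre of underside; z up. Long grey-lined tube bay along y: inside 50x142, centre x -25, y 0 mm. Square grey-lined vial bay: 46x46, centre x +27, y +48. Unlined spare bay: 46x92, centre x +27, y -25. Close fingers along tray x on the tube's middle, along y on the vial.
- blue_tray: Fixed blue tray 108 (x) by 150 mm (y), walls 4 mm thick, tops 14 mm above worktop, bay floors at 4 mm. Origin: centre of underside; z up. Long grey-lined tube bay along y: inside 50x142, centre x -25, y 0 mm. Square grey-lined vial bay: 46x46, centre x +27, y +48. Unlined spare bay: 46x92, centre x +27, y -25. Close fingers along tray x on the tube's middle, along y on the vial.
- green_microtube: Small microtube with a green cap, 40 mm long (its y), 16 mm across and high, lying loose among the things; origin at the centre of its underside. A bystander: not to be moved.
- yellow_microtube: Small microtube with a yellow cap, 40 mm long (its y), 16 mm across and high, lying loose among the things; origin at the centre of its underside. A bystander: not to be moved.
Not all that is in view belongs to the job. What is meant by the red_vial is not purple or turquoise, and is the smaller of those in its own colour.

How it is judged (in metres and radians):
At the end, for the whole second after the job is handed in: Each vial upright on the floor of the square lined bay of the tray of its colour (13 mm of the bay's centre in x and y, tilt 0.1 rad), each big tube flat in the long bay of its colour (12 mm across, 18 mm along, 0.2 rad), released and at rest; microtubes within 30 mm of their starts (x of red_vial in the frame of red_tray between 0.014 and 0.04 m and y of red_vial in the frame of red_tray between 0.035 and 0.061 m and z of red_vial in the frame of red_tray between -0.001 and 0.009 m and angle between each of red_vial, red_tube, blue_vial, blue_tube's own z axis and vertical below 0.1 rad and x of red_tube in the frame of red_tray between -0.037 and -0.013 m and y of red_tube in the frame of red_tray between -0.018 and 0.018 m and z of red_tube in the frame of red_tray between -0.001 and 0.009 m and angle between the y axis of red_tube and the y axis of red_tray, either way round below 0.2 rad and linear speed of each of red_vial, red_tube, blue_vial, blue_tube below 0.02 m/s and angular speed of each of red_vial, red_tube, blue_vial, blue_tube below 0.2 rad/s and x of blue_vial in the frame of blue_tray between 0.014 and 0.04 m and y of blue_vial in the frame of blue_tray between 0.035 and 0.061 m and z of blue_vial in the frame of blue_tray between -0.001 and 0.009 m and x of blue_tube in the frame of blue_tray between -0.037 and -0.013 m and y of blue_tube in the frame of blue_tray between -0.018 and 0.018 m and z of blue_tube in the frame of blue_tray between -0.001 and 0.009 m and angle between the y axis of blue_tube and the y axis of blue_tray, either way round below 0.2 rad and distance of each of green_microtube, yellow_microtube from where it was at the start of the episode below 0.03 m); the robot touches nothing.
It fails at once if a microtube was shifted by more than 30 mm (distance of any of green_microtube, yellow_microtube from where it was at the start of the episode above 0.03 m).
It also fails if it takes over 106 s, if anything falls off the work surface, if the arm or the gripper's body presses on something with over 40 N, if the wrist force passes 120 N, or if a joint passes its speed limit or range.

## Robot

A 6-joint arm with a two-finger parallel gripper is mounted at the origin on a cart in front of the work surface, level with it; the furniture and walls round the work are solid. World frame = base frame: x ahead of the robot, y to its left, z up, the work surface at z = 0. Lengths are in mm, angles in rad, forces in N, time in s.
With the tool pointing down it reaches from about 350 to 975 mm from the base axis. Payload 4.9 kg.
Tool frame: the origin (TCP) lies at the very end of the fingers, on their centre line; the grasp point (between the pads) lies 19 mm behind it; z points along the fingers, y is the line along which they close (so a half turn about z gives the same grasp; the last joint's range is limited). The gripper opens to 85 mm and grips with 20 to 120 N. Pads are 22 mm wide; open, the fingers measure 114 mm over their backs; the gripper's body (76 mm by 85 mm) begins 54 mm behind the grasp point. The pads swing forward as they close: fully open they stand 13 mm farther back than shut.
Start: joints at [-1.463, 0.053, 1.613, -0, 1.476, -0.119], TCP at [140.534, -608.976, 200.904] pointing down, gripper open.
Joint ranges: [-3.01, 3.01], [-1.01, 2.22], [0.06, 2.58], [-1.02, 4.17], [0.09, 2.62], [-3.14, 3.14]. Speed limits (rad/s): [2.57, 2.57, 3.14, 3.14, 3.14, 3.14].

## Interface

Orientations are given as a unit quaternion [w, x, y, z].
In Python, from workcell import ctrl gives the robot as it stands.
- The arm moves only by the shell command python3 -m inch 'ROWS' [FORCE]. ROWS is JSON, a list of rows, each a list of 7 numbers: the turn, a rotation vector about the tool's x, y, z in units of 6 degrees (1.0 is 6 degrees), then the shift along the tool's x, y, z in units of 25 mm (1.0 is 25 mm), then the finger opening in mm, from 0 to 85.4. A call has 1 to 8 rows; each row shifts and turns the commanded pose from where the row before left it, along the tool's axes as they then stand; what a row does not reach is not made up. A row lasts 1/10 s, in which the tool goes at most 50 mm and 8.59 degrees, less where a joint would pass 70% of its speed; a pose out of reach is approached as far as the arm can. A call is refused whole if a number of a shift passes 1 or a number of a turn 1, either way. A call with a gripper value outside its range is refused whole. The fingers move at their own pace and stop on an object; FORCE is the grip in N (left out, the last holds). Time passes only in rows, so rows that do not move let the fingers close. It gives the time, the measured TCP pose, the force, the opening and the grip force at its end, in the units of the state.
- ctrl.state(): the state, without advancing time (a new reading comes with each control period).
- ctrl.get_image(name): name is "side" or "top"; returns a dict with "image" (480x640x3 uint8, red, green, blue), "depth" (480x640 float32, mm along the optical axis (not along the pixel's ray), 0 where there is no reading), "fx", "fy", "cx", "cy" (pixels), "pose" (4x4, takes a point from camera to world coordinates). Camera axes: x right, y up, looking along -z (the intrinsics and any distortion apply to the point x, -y, -z); pixel columns grow to the right and rows downward; lengths in mm; the calibration is good to about 2 mm. A picture is of the moment at which its call begins.
- ctrl.hand_in(): hands the job in; it is judged then, once.
The state is a dict: "time": time; "qpos": joint angles; "qd": joint speeds; "tau": joint torques, N m; "eef_pos": TCP position; "eef_rot": TCP orientation; "wrist_force": force on the tool from outside, world axes, zero at the start; "ft_torque": the same for the moment, N m; "grip_width": opening from 0.0 (shut) to 1.0 (fully open); "gripper_force": force on a finger pad.
Only numpy, scipy, OpenCV 4.12 (cv2) and the standard library are available. Lean on these libraries where they do the work, as an engineer would, in place of code of your own. Each camera call takes 0.05 s, during which the arm holds its last target. There are 200 camera calls.

## Working session

There is one attempt and no reset: what is moved stays moved. The work goes in short steps, Python scripts to look and compute and a shell command to move; the robot and the scene stay as the last step left them, time stands still between calls to the robot, and variables do not carry over. Pictures are saved under pics/ and viewed, at most 14 in all, crops included, and the job is handed in when it is done.

```bash
mkdir -p pics; ls; python3 - <<'E'
from workcell import ctrl
import cv2,numpy as np
s=ctrl.state(); print(s)
for n in("top","side"):
    d=ctrl.get_image(n); cv2.imwrite(f"pics/{n}0.png",d["image"][:,:,::-1]); np.savez(f"{n}0.npz",**d)
    print(n,{k:v for k,v in d.items() if k not in("image","depth")})
E
```

```text
pics
{'time': 0.0, 'qpos': array([-1.46301932e+00,  5.33670251e-02,  1.61429809e+00, -2.63693376e-06,
        1.47597985e+00, -1.19008297e-01]), 'qd': array([ 1.30129840e-03, -6.65288679e-04,  1.13351316e-03,  7.41179038e-05,
        1.54163879e-04,  8.45333984e-05]), 'tau': array([ 2.11967636e-03, -3.93681192e+01, -3.70174849e+01,  1.63182708e-04,
        7.22361845e-03, -1.06432495e-06]), 'eef_pos': array([ 140.44968352, -608.31543748,  199.65432526]), 'eef_rot': array([-1.02615072e-03,  9.93577401e-01,  1.13149875e-01,  4.45012270e-06]), 'wrist_force': array([0.87434884, 0.52496746, 0.31185887]), 'ft_torque': array([-0.01256109, -0.09000314,  0.00625604]), 'gripper_force': 0.0, 'grip_width': 1.003769587556091}
top {'fx': 561.9938735066858, 'fy': 561.9938735066858, 'cx': 324.80797259937094, 'cy': 237.26669400056252, 'pose': array([[-1.13241534e-02,  9.84116873e-01, -1.77160221e-01,
         3.31835401e+02],
       [-9.99918288e-01, -1.00938895e-02,  7.84409220e-03,
        -2.96056539e+00],
       [ 5.93126780e-03,  1.77234572e-01,  9.84150764e-01,
         1.11308746e+03],
       [ 0.00000000e+00,  0.00000000e+00,  0.00000000e+00,
         1.00000000e+00]])}
side {'fx': 458.1061998536486, 'fy': 458.1061998536486, 'cx': 313.8395295228322, 'cy': 247.20811674664085, 'pose': array([[ 9.81427454e-01,  1.23022640e-01, -1.47192333e-01,
         3.88710563e+02],
       [-1.90623773e-01,  5.39378659e-01, -8.20203170e-01,
        -7.14052677e+02],
       [-2.15111564e-02,  8.33028266e-01,  5.52812063e-01,
         5.03387244e+02],
       [ 0.00000000e+00,  0.00000000e+00,  0.00000000e+00,
         1.00000000e+00]])}
```

View pics/top0.png

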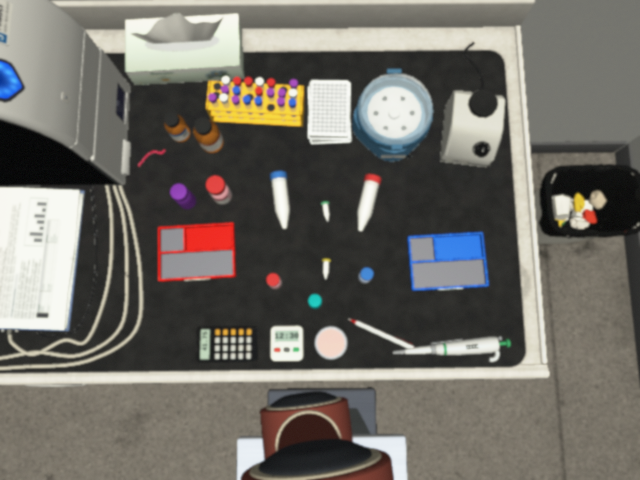

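View pics/side0.png

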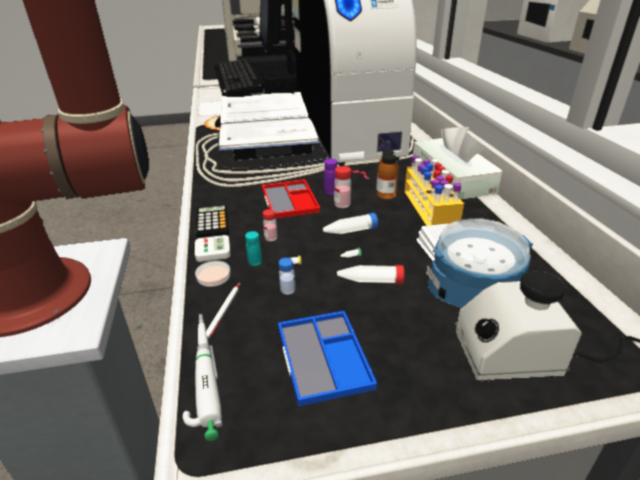

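Two upright red candidates in top view: small red cap (274,281) and larger red vial (218,187). Excluded are purple (182,195), turquoise (315,300) and the rack caps (≈250,90). I choose the smaller red at (274,281). Blue vial is (366,275); blue tube (280,200), red tube (369,202); green microtube (325,210), yellow (326,268); red tray (197,251), blue tray (448,261).

```bash
cat > h.py <<'E'
import numpy as np,cv2
def ray(d,uv,z):
    """pixels -> world points on plane height z"""
    uv=np.atleast_2d(np.asarray(uv,float)); P=d["pose"]
    c=np.c_[(uv[:,0]-d["cx"])/d["fx"],-(uv[:,1]-d["cy"])/d["fy"],-np.ones(len(uv))]@P[:3,:3].T
    return P[:3,3]+c*((z-P[2,3])/c[:,2])[:,None]
def cloud(d):
    v,u=np.mgrid[:480,:640]; t=d["depth"].astype(float); P=d["pose"]
    c=np.stack([(u-d["cx"])/d["fx"]*t,-(v-d["cy"])/d["fy"]*t,-t],-1)
    return c@P[:3,:3].T+P[:3,3]
def hue(img):
    return cv2.cvtColor(np.ascontiguousarray(img),cv2.COLOR_RGB2HSV).astype(int)
def mask(img,col):
    H=hue(img);h,s,v=H[...,0],H[...,1],H[...,2]
    m={'red':((h<8)|(h>172))&(s>130)&(v>90),'blue':(abs(h-108)<12)&(s>120)&(v>60),
       'white':(s<60)&(v>130),'green':(abs(h-65)<20)&(s>80)&(v>70),'yellow':(abs(h-25)<8)&(s>90)&(v>90)}[col]
    return m.astype(np.uint8)
def comp(m,box):
    """largest component centroid, pts in box u0,v0,u1,v1"""
    k=np.zeros_like(m);u0,v0,u1,v1=box;k[v0:v1,u0:u1]=m[v0:v1,u0:u1]
    n,l,s,c=cv2.connectedComponentsWithStats(k)
    i=1+np.argmax(s[1:,4]); p=np.argwhere(l==i)[:,::-1]
    return c[i],p
E
python3 - <<'E'
from h import *
d=dict(np.load("top0.npz")); im=d["image"]; X=cloud(d)
for n,b in(("red",(255,265,292,300)),("blue",(350,258,385,295)),("red",(200,165,238,210))):
    c,p=comp(mask(im,n),b); z=X[p[:,1],p[:,0]]; z=z[z[:,2]>0]
    top=z[z[:,2]>np.percentile(z[:,2],90)-6]
    mc,r=cv2.minEnclosingCircle(p.astype(np.int32))
    print(n,"vial px",c,len(p),"zp90",np.percentile(z[:,2],90),"cloud top mean",top.mean(0),"ray62",ray(d,c,62)[0], "r",r)
for n,b in(("red",(345,165,395,240)),("blue",(260,160,305,238))):
    m=mask(im,n)|mask(im,"white"); c,p=comp(m,b)
    w=ray(d,p,17)[:,:2]; rc=cv2.minAreaRect(w.astype(np.float32)); zz=X[p[:,1],p[:,0]]
    print(n,"tube",rc,"ztop",np.percentile(zz[:,2],[50,95]),"corners",cv2.boxPoints(rc).round(0).tolist())
    cc,_=comp(mask(im,n),b);print("  cap",ray(d,cc,17)[0])
for n,b in(("red",(145,210,245,290)),("blue",(400,225,495,295))):
    k=mask(im,n)[b[1]:b[3],b[0]:b[2]]; p=np.argwhere(k)[:,::-1]+[b[0],b[1]]
    w=ray(d,p,14)[:,:2]; rc=cv2.minAreaRect(w.astype(np.float32)); print(n,"tray",rc,cv2.boxPoints(rc).round(0).tolist())
for n,b in(("green",(312,195,340,228)),("yellow",(312,252,340,285))):
    c,p=comp(mask(im,n)|mask(im,"white"),b); w=ray(d,p,8); print(n,w.mean(0),cv2.minAreaRect(w[:,:2].astype(np.float32)))
cv2.imwrite("pics/crop.png",cv2.resize(im[220:310,240:400,::-1],(800,450),interpolation=cv2.INTER_CUBIC))
ds=dict(np.load("side0.npz"))
for n,b in(("red",(255,200,285,250)),("blue",(270,250,305,305))):
    c,p=comp(mask(ds["image"],n),b);print("side",n,c,cloud(ds)[p[:,1],p[:,0]].mean(0),len(p))
E
```

```text
red vial px [272.19205298 278.84768212] 151 zp90 65.61074060216497 cloud top mean [440.06936806  86.86555089  79.61776347] ray62 [442.86978219  88.17693638  62.        ] r 6.955927848815918
blue vial px [366.78082192 272.96575342] 146 zp90 66.17182029070314 cloud top mean [451.130603   -88.74278846  63.70598722] ray62 [452.05564362 -89.46156974  62.        ] r 6.970089435577393
red vial px [214.6910828  184.13375796] 314 zp90 92.6070998791893 cloud top mean [617.90847937 194.45846806  94.30797975] ray62 [627.46950537 200.10966628  62.        ] r 10.146069526672363
red tube ((592.525634765625, -94.31922912597656), (28.632802963256836, 105.90289306640625), 75.09248352050781) ztop [28.59794697 33.90483398] corners [[538.0, -95.0], [640.0, -122.0], [647.0, -94.0], [545.0, -67.0]]
  cap [ 651.5339975  -110.13481593   17.        ]
blue tube ((608.4072875976562, 77.38790130615234), (120.7721939086914, 33.011962890625), 4.768675327301025) ztop [29.27520352 34.95439358] corners [[547.0, 89.0], [550.0, 56.0], [670.0, 66.0], [667.0, 99.0]]
  cap [660.7845094   81.95501166  17.        ]
red tray ((504.75958251953125, 243.0693359375), (113.09757232666016, 154.4443817138672), 2.8040287494659424) [[445.0, 317.0], [452.0, 163.0], [565.0, 169.0], [557.0, 323.0]]
blue tray ((480.7751159667969, -253.33721923828125), (113.3978271484375, 155.42662048339844), 2.640263319015503) [[421.0, -178.0], [428.0, -334.0], [541.0, -328.0], [534.0, -173.0]]
green [587.87119745 -13.76417354   8.        ] ((586.77392578125, -16.281761169433594), (41.33934020996094, 18.040624618530273), 15.715433120727539)
yellow [471.76270942 -12.76337203   8.        ] ((469.02215576171875, -13.450238227844238), (15.874427795410156, 39.81635284423828), 89.39950561523438)
side red [271.77941176 213.33823529] [452.61384815 128.26802887  33.98460698] 204
side blue [285.14772727 263.77840909] [451.38519875 -87.81474028  55.37111388] 176
```

View pics/crop.png

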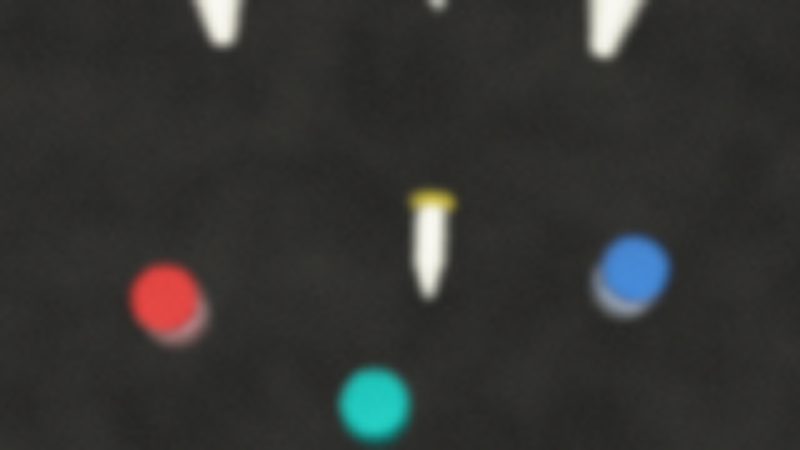

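```bash
cat >> h.py <<'E'
def go(x,y,z,th):
    """print turn (units about tool z) and shift (units) once heading th deg is reached"""
    from workcell import ctrl
    s=ctrl.state(); w,a,b,c=s["eef_rot"]
    h=np.degrees(np.arctan2(2*(a*b+w*c),1-2*(b*b+c*c))); t=np.radians(th)
    dx,dy,dz=np.array([x,y,z])-s["eef_pos"]
    print("heading %.2f turn z %.2f | shift x %.2f y %.2f z %.2f | t %.1f z %.1f gw %.3f gf %.1f"%(h,-((th-h+180)%360-180)/6,(dx*np.cos(t)+dy*np.sin(t))/25,(dx*np.sin(t)-dy*np.cos(t))/25,-dz/25,s["time"],s["eef_pos"][2],s["grip_width"],s["gripper_force"]))
E
python3 - <<'E'
from h import *
d=dict(np.load("top0.npz")); im=d["image"]; ds=dict(np.load("side0.npz"))
for n,b in(("red",(345,165,395,240)),("blue",(260,160,305,238))):
    m=(mask(im,n)|mask(im,"white"))[b[1]:b[3],b[0]:b[2]]; m=cv2.morphologyEx(m,cv2.MORPH_CLOSE,np.ones((7,7)))
    _,p=comp(m,(0,0,99,99)); rc=cv2.minAreaRect(ray(d,p+[b[0],b[1]],17)[:,:2].astype(np.float32)); print(n,rc)
for n,b in(("red",(255,200,285,250)),("blue",(270,250,305,305))):
    k=mask(ds["image"],n);_,p=comp(k,b); v=p[:,1].min(); q=p[p[:,1]<=v+7]
    print(n,"side cap", q.mean(0),len(p),"rays z58,50",ray(ds,q.mean(0),58)[0],ray(ds,q.mean(0),50)[0])
for c,n,b in((0,"red",(145,210,245,290)),(0,"blue",(400,225,495,295))):
    H=hue(im)
    g=((H[...,1]<50)&(H[...,2]>80)).astype(np.uint8); _,p=comp(g,b)
    print(n,"long bay",cv2.minAreaRect(ray(d,p,4)[:,:2].astype(np.float32)))
go(452,-89.5,150,2.6)
E
```

```text
red ((601.1419067382812, -94.44629669189453), (34.613162994384766, 122.21824645996094), 72.5517578125)
blue ((608.4072875976562, 77.38790130615234), (120.7721939086914, 33.011962890625), 4.768675327301025)
red side cap [269.13333333 204.66666667] 204 rays z58,50 [447.83775513 122.32300911  58.        ] [448.8997917 137.3459034  50.       ]
blue side cap [284.7628866  261.02061856] 176 rays z58,50 [451.42904751 -83.67380596  58.        ] [452.5555905  -72.35100534  50.        ]
red long bay ((480.63232421875, 243.43026733398438), (46.23855972290039, 137.31222534179688), 2.819812536239624)
blue long bay ((456.4554138183594, -256.51568603515625), (46.7331428527832, 138.8725128173828), 2.652007579803467)
heading 12.99 turn z 1.73 | shift x 13.39 y -20.17 z 1.99 | t 0.1 z 199.8 gw 0.998 gf 0.0
```

```bash
python3 - <<'E'
from h import *
d=dict(np.load("top0.npz"));ds=dict(np.load("side0.npz")); X=cloud(ds);T=cloud(d)
im=ds["image"]
for v in range(202,250,4): print(v,im[v,270],X[v,270].round(0))
print("top view depth");
for v in range(270,294,3): print(v,d["image"][v,273],T[v,273].round(0))
b=(255,175,325,225); k=mask(im,"red")[b[1]:b[3],b[0]:b[2]]
_,p=comp(k,(0,0,99,99)); p+=[b[0],b[1]]; print("side tray",cv2.minAreaRect(ray(ds,p,14)[:,:2].astype(np.float32)))
b=(270,305,385,410); k=mask(im,"blue"); _,p=comp(k,b); print("side btray",cv2.minAreaRect(ray(ds,p,14)[:,:2].astype(np.float32)))
cv2.imwrite("pics/crops.png",cv2.resize(im[170:310,220:420,::-1],(800,560),interpolation=cv2.INTER_CUBIC))
E
```

```text
202 [189 118 121] [459. 241.   1.]
206 [229  60  58] [455. 201.  12.]
210 [234  63  60] [447.  95.  60.]
214 [223  59  57] [445.  78.  61.]
218 [140  39  37] [444.  73.  54.]
222 [191 169 165] [443.  77.  43.]
226 [232 169 173] [443.  75.  35.]
230 [175 131 132] [442.  75.  26.]
234 [167 125 125] [441.  77.  16.]
238 [165 125 125] [440.  74.   8.]
242 [49 48 46] [440.  73.  -1.]
246 [41 40 38] [438.  59.  -2.]
top view depth
270 [48 46 44] [467.  92.  -1.]
273 [162  57  54] [461.  92.   1.]
276 [226  69  66] [448.  86.  65.]
279 [227  72  68] [443.  87.  62.]
282 [228  72  68] [437.  86.  65.]
285 [203  81  79] [431.  86.  64.]
288 [110  86  84] [429.  89.  29.]
291 [48 46 44] [425.  92.  -0.]
side tray ((496.40576171875, 231.0193328857422), (129.71755981445312, 180.0254364013672), 1.7740144729614258)
side btray ((481.0054931640625, -258.53228759765625), (111.25604248046875, 162.76145935058594), 2.6050803661346436)
```

View pics/crops.png

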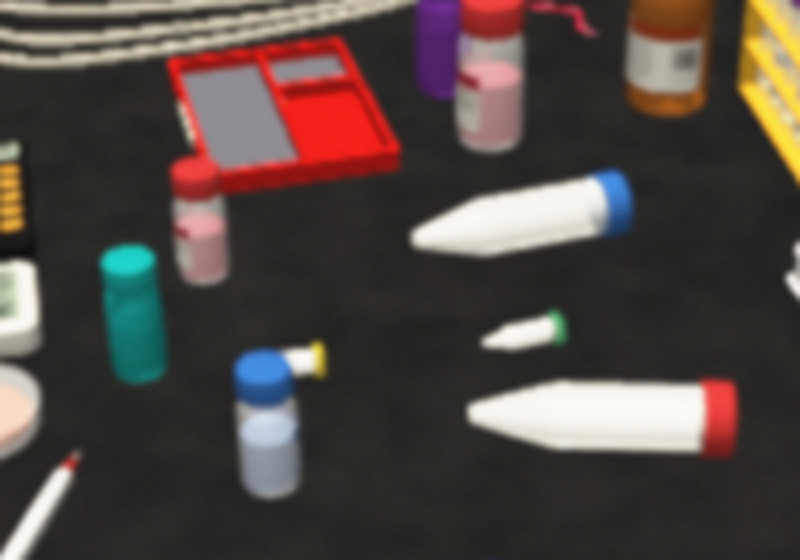

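The crop shows the small red vial (near 270,225 in side view), clear of turquoise (253,250). The blue vial is at (287,277), and both tubes are clear. The vial and tube heights match. Positions: blue vial (452,-89), red vial (443,88), red tube (601,-94, -17.5°), blue tube (608,77, 4.8°).

```bash
python3 -m inch '[[0,0,0.87,0,0,0,55],[0,0,0.86,0,0,0,55],[0,0,0,0.67,-1,0,55],[0,0,0,0.67,-1,0,55],[0,0,0,0.67,-1,0,55],[0,0,0,0.67,-1,0,55],[0,0,0,0.67,-1,0,55],[0,0,0,0.67,-1,0,55]]' 30
python3 -c "from h import *;go(452,-89.5,150,2.6)"
```

```text
time: 0.9
eef_pos: [234.4, -453.1, 200.3]
eef_rot: [-0.001, 1.0, 0.023, -0.0]
wrist_force: [0.1, -0.3, 0.7]
grip_width: 0.646
gripper_force: 0.0
heading 2.60 turn z 0.00 | shift x 9.35 y -14.13 z 2.01 | t 0.9 z 200.3 gw 0.646 gf 0.0
```

```bash
python3 -m inch '[[0,0,0,0.67,-1,0.14,55],[0,0,0,0.67,-1,0.14,55],[0,0,0,0.67,-1,0.14,55],[0,0,0,0.67,-1,0.14,55],[0,0,0,0.67,-1,0.14,55],[0,0,0,0.67,-1,0.14,55],[0,0,0,0.67,-1,0.14,55]]' >/dev/null
python3 -m inch '[[0,0,0,0.67,-1,0.14,55],[0,0,0,0.67,-1,0.14,55],[0,0,0,0.67,-1,0.14,55],[0,0,0,0.67,-1,0.14,55],[0,0,0,0.67,-1,0.14,55],[0,0,0,0.67,-1,0.14,55],[0,0,0,0.67,-1,0.14,55],[0,0,0,0,0,0,55]]'
python3 -c "from h import *;go(452,-89.5,33,2.6)"
```

```text
time: 2.4
eef_pos: [452.6, -91.6, 150.8]
eef_rot: [-0.001, 1.0, 0.025, -0.001]
wrist_force: [-0.7, -1.1, 0.2]
grip_width: 0.647
gripper_force: 0.0
heading 2.85 turn z 0.04 | shift x -0.02 y -0.09 z 4.71 | t 2.4 z 150.8 gw 0.647 gf 0.0
```

```bash
python3 -m inch '[[0,0,0.04,-0.02,-0.09,0.8,55],[0,0,0,0,0,0.9,55],[0,0,0,0,0,0.9,55],[0,0,0,0,0,0.9,55],[0,0,0,0,0,0.7,55],[0,0,0,0,0,0.5,55],[0,0,0,0,0,0,55],[0,0,0,0,0,0,55]]'
python3 -m inch '[[0,0,0,0,0,0,15],[0,0,0,0,0,0,15],[0,0,0,0,0,0,15],[0,0,0,0,0,0,15],[0,0,0,0,0,0,15],[0,0,0,0,0,0,15],[0,0,0,0,0,0,15],[0,0,0,0,0,0,15]]' 30
python3 -m inch '[[0,0,0,0,0,-0.5,15],[0,0,0,0,0,-0.8,15],[0,0,0,0,0,-1,15],[0,0,0,0,0,-1,15],[0,0,0,0,0,-1,15],[0,0,0,0,0,-0.4,15]]'
python3 -c "from h import *;go(505.7,-205.3,39,2.6)"
```

```text
time: 3.2
eef_pos: [451.9, -92.3, 34.8]
eef_rot: [0.0, 1.0, 0.021, 0.0]
wrist_force: [0.0, -0.4, 0.1]
grip_width: 0.644
gripper_force: 0.0
time: 4.0
eef_pos: [451.8, -92.0, 34.4]
eef_rot: [-0.0, 1.0, 0.021, -0.0]
wrist_force: [0.6, -0.5, -0.9]
grip_width: 0.175
gripper_force: 0.0
time: 4.6
eef_pos: [453.5, -92.6, 155.9]
eef_rot: [0.001, 1.0, 0.021, 0.003]
wrist_force: [-0.5, -0.9, 0.1]
grip_width: 0.176
gripper_force: 0.0
heading 2.37 turn z -0.04 | shift x 1.88 y 4.60 z 4.68 | t 4.6 z 155.9 gw 0.176 gf 0.0
```

No grip (15 mm opening, 0 N). Looking.

```bash
cat > pic.py <<'E'
import sys;from h import *;from workcell import ctrl
n,o,u0,v0,u1,v1=sys.argv[1],sys.argv[2],*map(int,sys.argv[3:7])
d=ctrl.get_image(n);np.savez(o+".npz",**d);k=min(800/(u1-u0),600/(v1-v0))
cv2.imwrite(f"pics/{o}.png",cv2.resize(d["image"][v0:v1,u0:u1,::-1],None,fx=k,fy=k,interpolation=cv2.INTER_CUBIC))
E
python3 pic.py side s1 180 120 420 300
```

```text
(no output)
```

View pics/s1.png

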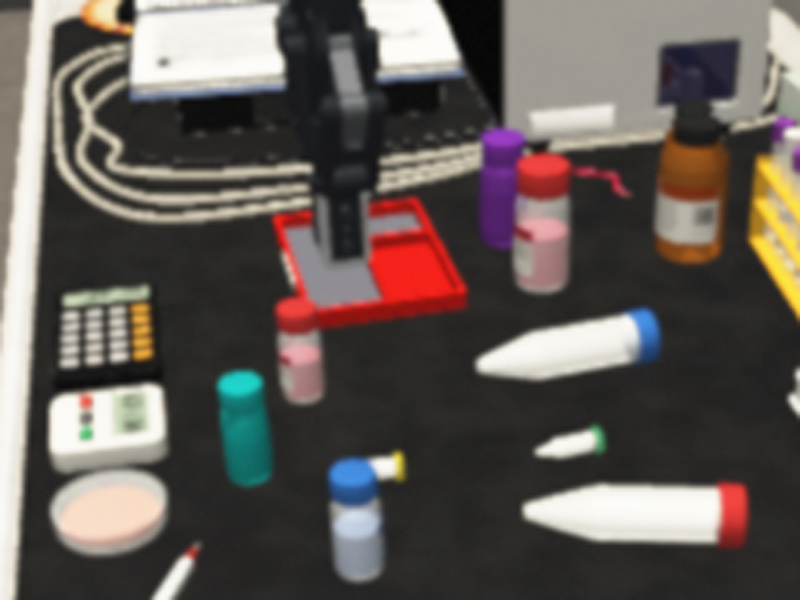

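```bash
python3 - <<'E'
from h import *
from workcell import ctrl
ds=dict(np.load("s1.npz"));X=cloud(ds);print(ctrl.state()["eef_pos"])
for u,v in((279,170),(279,180),(283,185),(284,192),(284,196)): print(u,v,ds["image"][v,u],X[v,u].round(0),ray(ds,(u,v),156)[0].round(0))
_,p=comp(mask(ds["image"],"blue"),(270,250,305,305)); c=p[p[:,1]<p[:,1].min()+8].mean(0);print(c,ray(ds,c,60)[0])
for v in range(262,296,5): print(v,X[v,286].round(0))
P=np.linalg.inv(ds["pose"])
for q in([452,-92,156],[452,-92,35],[452,-89,0],[452,-89,62]):
    c=P[:3,:3]@q+P[:3,3];print(q,ds["cx"]-ds["fx"]*c[0]/c[2],ds["cy"]+ds["fy"]*c[1]/c[2])
E
python3 pic.py top t1 240 180 400 300
```

```text
[453.79690755 -92.73281395 156.32610438]
279 170 [25 25 27] [ 446. -141.  249.] [468.  69. 156.]
279 180 [32 34 34] [ 448. -114.  222.] [462.  26. 156.]
283 185 [32 32 35] [ 453. -115.  214.] [466.   4. 156.]
284 192 [40 41 43] [ 455. -109.  199.] [464. -23. 156.]
284 196 [33 34 36] [ 454. -113.  195.] [462. -37. 156.]
[284.7628866  261.02061856] [451.14741176 -86.50450612  60.        ]
262 [453. -90.  60.]
267 [ 451. -102.   59.]
272 [ 451. -100.   47.]
277 [ 450. -103.   39.]
282 [ 449. -101.   27.]
287 [ 448. -104.   19.]
292 [ 448. -100.    4.]
[452, -92, 156] 282.29886952943616 212.49143139620597
[452, -92, 35] 286.5407882798963 274.7913038493257
[452, -89, 0] 287.3883644938652 289.8034648668192
[452, -89, 62] 285.40717848488885 260.82106958662644
```

View pics/t1.png

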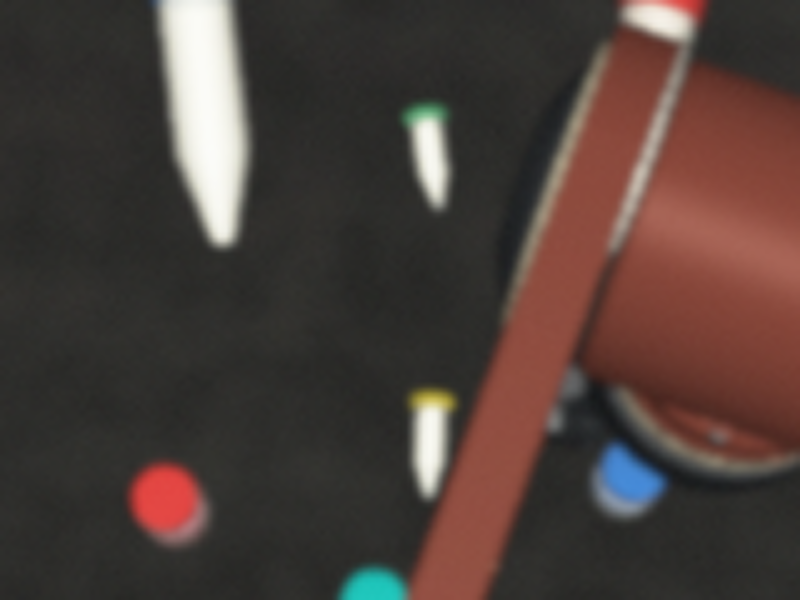

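```bash
python3 - <<'E'
from h import *
ds=dict(np.load("s1.npz"));X=cloud(ds)
for v in range(186,210,2): print(v,[X[v,u].round(0).tolist() for u in (277,281,285,289)])
P=np.linalg.inv(ds["pose"])
for z in(156,170,176,182,188):
    c=P[:3,:3]@[454,-107,z]+P[:3,3];print(z,ds["cx"]-ds["fx"]*c[0]/c[2],ds["cy"]+ds["fy"]*c[1]/c[2])
E
```

```text
186 [[445.0, -106.0, 209.0], [451.0, -113.0, 211.0], [456.0, -114.0, 211.0], [463.0, -107.0, 207.0]]
188 [[445.0, -108.0, 207.0], [450.0, -113.0, 208.0], [456.0, -115.0, 209.0], [463.0, -107.0, 204.0]]
190 [[445.0, -107.0, 203.0], [450.0, -113.0, 205.0], [456.0, -114.0, 205.0], [463.0, -108.0, 201.0]]
192 [[445.0, -107.0, 200.0], [450.0, -114.0, 203.0], [456.0, -112.0, 201.0], [463.0, -105.0, 196.0]]
194 [[445.0, -107.0, 196.0], [450.0, -115.0, 200.0], [456.0, -114.0, 198.0], [462.0, -106.0, 194.0]]
196 [[444.0, -108.0, 193.0], [449.0, -115.0, 196.0], [455.0, -114.0, 195.0], [462.0, -107.0, 191.0]]
198 [[444.0, -109.0, 191.0], [449.0, -113.0, 192.0], [456.0, -104.0, 187.0], [462.0, -108.0, 188.0]]
200 [[444.0, -106.0, 186.0], [450.0, -105.0, 185.0], [494.0, 239.0, 4.0], [503.0, 239.0, 3.0]]
202 [[475.0, 236.0, 2.0], [484.0, 235.0, 2.0], [493.0, 229.0, 4.0], [502.0, 228.0, 3.0]]
204 [[473.0, 226.0, 2.0], [482.0, 223.0, 3.0], [492.0, 223.0, 1.0], [500.0, 218.0, 3.0]]
206 [[472.0, 217.0, 2.0], [481.0, 213.0, 3.0], [490.0, 210.0, 3.0], [499.0, 210.0, 2.0]]
208 [[471.0, 209.0, 1.0], [480.0, 203.0, 3.0], [489.0, 202.0, 3.0], [498.0, 200.0, 2.0]]
156 284.91527557127955 217.03255824449766
170 284.39228043868394 208.97239990324047
176 284.1645403160308 205.46257479238022
182 283.93459528022584 201.91876858298832
188 283.70241315452125 198.34048538195685
```

The vial is untouched. The tip measures z≈185 in the side camera while the state says 156, so the fingers are about 29 mm shorter than reported and closed just above the cap. I'll correct z by 29 and verify.

```bash
python3 -m inch '[[0,0,0,-0.07,-0.12,0,55],[0,0,0,0,0,0,55],[0,0,0,0,0,0.9,55],[0,0,0,0,0,0.9,55],[0,0,0,0,0,0.9,55],[0,0,0,0,0,0.9,55],[0,0,0,0,0,0.9,55],[0,0,0,0,0,0,55]]'
python3 - <<'E'
from h import *
from workcell import ctrl
ds=ctrl.get_image("side");X=cloud(ds);print(ctrl.state()["eef_pos"])
k=(X[...,0]>425)&(X[...,0]<480)&(X[...,1]>-150)&(X[...,1]<-105)&(X[...,2]>20)
p=X[k]; print(p[:,2].min(),np.percentile(p[:,2],[1,3,10]),p[p[:,2]<100].mean(0))
go(452,-89.5,5,2.6)
E
```

```text
time: 5.5
eef_pos: [445.8, -87.5, 34.6]
eef_rot: [-0.002, 1.0, 0.021, -0.005]
wrist_force: [-0.4, 1.6, -0.1]
grip_width: 0.646
gripper_force: 0.0
[447.44944624 -88.1198699   36.7318758 ]
67.78747247012888 [ 78.09057656  90.87506355 145.23033636] [ 446.36197271 -125.61949743   85.33067666]
heading 2.38 turn z -0.04 | shift x 0.18 y 0.06 z 1.27 | t 5.5 z 36.7 gw 0.645 gf 0.0
```

```bash
python3 -m inch '[[0,0,0,0.1,0,0,55],[0,0,0,0.08,0,0.4,55],[0,0,0,0,0,0.5,55],[0,0,0,0,0,0.4,55],[0,0,0,0,0,0,55],[0,0,0,0,0,0,55]]'
python3 -m inch '[[0,0,0,0,0,0,15],[0,0,0,0,0,0,15],[0,0,0,0,0,0,15],[0,0,0,0,0,0,15],[0,0,0,0,0,0,15],[0,0,0,0,0,0,15]]' 30
```

```text
time: 6.15
eef_pos: [453.9, -88.7, 6.3]
eef_rot: [-0.0, 1.0, 0.021, -0.001]
wrist_force: [-0.0, -0.5, -0.1]
grip_width: 0.645
gripper_force: 0.0
time: 6.75
eef_pos: [454.9, -89.1, 7.5]
eef_rot: [0.0, 1.0, 0.021, 0.001]
wrist_force: [0.4, 0.1, 3.9]
grip_width: 0.29
gripper_force: 29.7
```

Gripped (25 mm, 30 N). Lift.

```bash
python3 -m inch '[[0,0,0,0,0,-0.4,15],[0,0,0,0,0,-0.6,15],[0,0,0,0,0,-0.7,15],[0,0,0,0,0,-0.7,15],[0,0,0,0,0,-0.6,15],[0,0,0,0,0,-0.3,15],[0,0,0,0,0,0,15],[0,0,0,0,0,0,15]]'
python3 -c "from h import *;go(505.7,-205.3,11,2.6)"
```

```text
time: 7.55
eef_pos: [454.0, -88.7, 88.8]
eef_rot: [-0.0, 1.0, 0.021, -0.0]
wrist_force: [-0.3, -0.1, -1.2]
grip_width: 0.293
gripper_force: 29.5
heading 2.37 turn z -0.04 | shift x 1.86 y 4.75 z 3.11 | t 7.5 z 88.8 gw 0.293 gf 29.5
```

```bash
python3 -m inch '[[0,0,-0.04,0.3,0.6,0,15],[0,0,0,0.36,0.9,0,15],[0,0,0,0.4,1,0,15],[0,0,0,0.4,1,0,15],[0,0,0,0.3,0.8,0,15],[0,0,0,0.1,0.45,0,15],[0,0,0,0,0,0,15],[0,0,0,0,0,0,15]]'
python3 -c "from h import *;go(505.7,-205.3,11.5,2.6)"
```

```text
time: 8.35
eef_pos: [505.5, -204.7, 88.6]
eef_rot: [-0.001, 1.0, 0.023, -0.001]
wrist_force: [0.3, -0.3, -0.5]
grip_width: 0.291
gripper_force: 29.6
heading 2.61 turn z 0.00 | shift x 0.01 y 0.03 z 3.08 | t 8.3 z 88.6 gw 0.291 gf 29.6
```

```bash
python3 -m inch '[[0,0,0,0,0,0.5,15],[0,0,0,0,0,0.7,15],[0,0,0,0,0,0.7,15],[0,0,0,0,0,0.6,15],[0,0,0,0,0,0.35,15],[0,0,0,0,0,0.2,15],[0,0,0,0,0,0,15],[0,0,0,0,0,0,15]]'
python3 pic.py side s2 230 240 390 360;python3 -c "from h import *;go(505.7,-205.3,11.5,2.6)"
```

```text
time: 9.15
eef_pos: [506.7, -205.7, 13.8]
eef_rot: [0.0, 1.0, 0.023, 0.0]
wrist_force: [0.3, 0.1, -0.6]
grip_width: 0.292
gripper_force: 29.6
heading 2.62 turn z 0.00 | shift x -0.05 y -0.02 z 0.10 | t 9.2 z 14.0 gw 0.290 gf 29.6
```

View pics/s2.png

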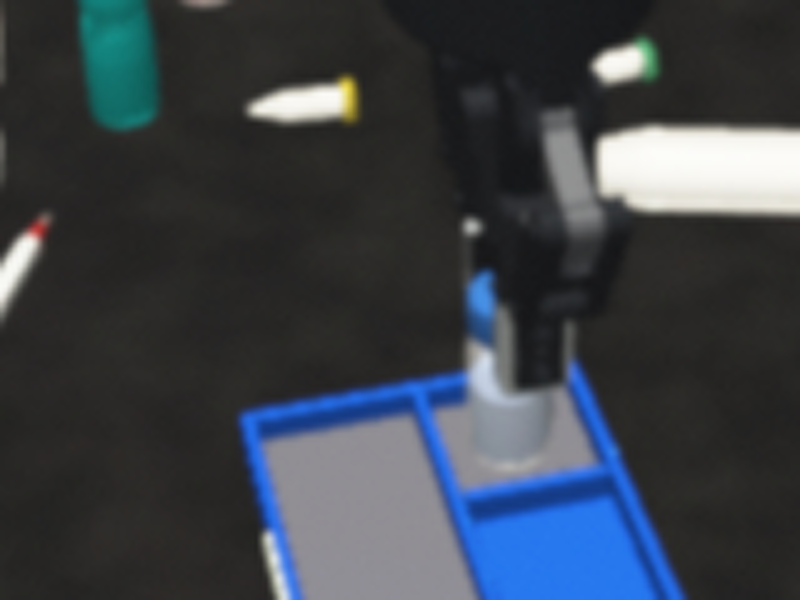

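The vial is centred in the square bay (base at crop (512,450)), a few mm above the floor. Lower and release.

```bash
python3 -m inch '[[0,0,0,0,0,0.08,15],[0,0,0,0,0,0.04,15],[0,0,0,0,0,0,15],[0,0,0,0,0,0,22],[0,0,0,0,0,0,30],[0,0,0,0,0,0,45],[0,0,0,0,0,0,45],[0,0,0,0,0,0,45]]'
python3 -m inch '[[0,0,0,0,0,-0.5,45],[0,0,0,0,0,-1,45],[0,0,0,0,0,-1,55],[0,0,0,0,0,-1,55],[0,0,0,0,0,-1,55],[0,0,0,0,0,-0.5,55],[0,0,0,0,0,0,55]]'
python3 -c "from h import *;go(601,-94.5,80,162.5);go(601,-94.5,80,-17.5)"
```

```text
time: 10.0
eef_pos: [506.0, -205.3, 9.8]
eef_rot: [-0.0, 1.0, 0.023, -0.0]
wrist_force: [-0.7, -0.3, -0.1]
grip_width: 0.523
gripper_force: 0.0
time: 10.7
eef_pos: [507.7, -206.3, 138.2]
eef_rot: [0.001, 1.0, 0.023, 0.002]
wrist_force: [0.2, 1.1, -0.4]
grip_width: 0.645
gripper_force: 0.0
heading 2.62 turn z -26.65 | shift x -2.21 y 5.39 z 2.33 | t 10.7 z 138.2 gw 0.645 gf 0.0
heading 2.62 turn z 3.35 | shift x 2.21 y -5.39 z 2.33 | t 10.7 z 138.2 gw 0.645 gf 0.0
```

```bash
python3 -m inch '[[0,0,0.84,0,0,0,58],[0,0,0.84,0,0,0,58],[0,0,0.84,0,0,0,58],[0,0,0.83,0,0,0,58],[0,0,0,0.4,-0.9,0.3,58],[0,0,0,0.4,-1,0.4,58],[0,0,0,0.4,-1,0.4,58],[0,0,0,0.4,-1,0.4,58]]' >/dev/null
python3 -m inch '[[0,0,0,0.4,-0.9,0.4,58],[0,0,0,0.2,-0.6,0.4,58],[0,0,0,0,0,0,58],[0,0,0,0,0,0,58]]'
python3 -c "from h import *;go(601,-94.5,-15,-17.5)"
```

```text
time: 11.9
eef_pos: [598.3, -93.2, 76.5]
eef_rot: [0.0, 0.988, -0.152, -0.001]
wrist_force: [-0.1, -0.5, -0.2]
grip_width: 0.679
gripper_force: 0.0
heading -17.46 turn z 0.01 | shift x 0.12 y 0.02 z 3.66 | t 11.9 z 76.5 gw 0.679 gf 0.0
```

```bash
python3 -m inch '[[0,0,0,0.12,0.02,0.5,58],[0,0,0,0,0,0.8,58],[0,0,0,0,0,0.8,58],[0,0,0,0,0,0.7,58],[0,0,0,0,0,0.5,58],[0,0,0,0,0,0.3,58],[0,0,0,0,0,0,58],[0,0,0,0,0,0,58]]'
python3 -m inch '[[0,0,0,0,0,0,24],[0,0,0,0,0,0,24],[0,0,0,0,0,0,24],[0,0,0,0,0,0,24],[0,0,0,0,0,0,24],[0,0,0,0,0,0,24]]' 40
python3 -c "from h import *;go(601,-94.5,-15,-17.5)"
```

```text
time: 12.7
eef_pos: [602.5, -94.8, -11.8]
eef_rot: [0.0, 0.988, -0.152, 0.0]
wrist_force: [-0.1, 0.2, -0.2]
grip_width: 0.678
gripper_force: 0.0
time: 13.3
eef_pos: [603.2, -94.8, -10.9]
eef_rot: [0.0, 0.988, -0.152, 0.001]
wrist_force: [-0.2, 0.0, 5.8]
grip_width: 0.378
gripper_force: 39.9
heading -17.48 turn z 0.00 | shift x -0.09 y 0.01 z 0.16 | t 13.3 z -10.9 gw 0.378 gf 39.9
```

```bash
python3 -m inch '[[0,0,0,0,0,-0.4,24],[0,0,0,0,0,-0.8,24],[0,0,0,0,0,-1,24],[0,0,0,0,0,-1,24],[0,0,0,0,0,-1,24],[0,0,0,0,0,-1,24],[0,0,0,0,0,-0.4,24],[0,0,-0.38,0,0,0,24]]'
python3 -m inch '[[0,0,-0.8,0,0,0,24],[0,0,-1,0,0,0,24],[0,0,-1,0,0,0,24],[0,0,-1,0,0,0,24],[0,0,-1,0,0,0,24],[0,0,-1,0,0,0,24],[0,0,-1,0,0,0,24],[0,0,-1,0,0,0,24]]'
python3 -m inch '[[0,0,-1,0,0,0,24],[0,0,-1,0,0,0,24],[0,0,-1,0,0,0,24],[0,0,-1,0,0,0,24],[0,0,-1,0,0,0,24],[0,0,-1,0,0,0,24],[0,0,-1,0,0,0,24],[0,0,-1,0,0,0,24]]' >/dev/null
python3 -m inch '[[0,0,-1,0,0,0,24],[0,0,-0.8,0,0,0,24],[0,0,-0.4,0,0,0,24],[0,0,0,0,0,0,24]]'
python3 -c "from h import *;go(480.2,242.5,60,92.8)"
```

```text
time: 14.1
eef_pos: [603.0, -94.8, 129.9]
eef_rot: [0.0, 0.991, -0.132, 0.002]
wrist_force: [0.6, -0.4, 0.5]
grip_width: 0.385
gripper_force: 39.2
time: 14.9
eef_pos: [601.1, -94.3, 126.4]
eef_rot: [-0.001, 0.962, 0.274, -0.001]
wrist_force: [-0.1, -0.3, -0.4]
grip_width: 0.382
gripper_force: 39.2
time: 16.1
eef_pos: [601.1, -94.3, 126.5]
eef_rot: [-0.001, 0.69, 0.724, -0.0]
wrist_force: [-0.3, -0.1, -0.3]
grip_width: 0.383
gripper_force: 39.2
heading 92.79 turn z -0.00 | shift x 13.69 y -4.17 z 2.66 | t 16.1 z 126.5 gw 0.383 gf 39.2
```

```bash
python3 -m inch '[[0,0,0,0.5,-0.17,0,24],[0,0,0,1,-0.3,0,24],[0,0,0,1,-0.3,0,24],[0,0,0,1,-0.3,0,24],[0,0,0,1,-0.3,0,24],[0,0,0,1,-0.3,0,24],[0,0,0,1,-0.3,0,24],[0,0,0,1,-0.3,0,24]]' >/dev/null
python3 -m inch '[[0,0,0,1,-0.3,0,24],[0,0,0,1,-0.3,0.1,24],[0,0,0,1,-0.3,0.4,24],[0,0,0,1,-0.3,0.6,24],[0,0,0,1,-0.3,0.6,24],[0,0,0,0.8,-0.3,0.6,24],[0,0,0,0.4,-0.1,0.3,24],[0,0,0,0,0,0,24]]'
python3 -m inch '[[0,0,0,0,0,0,24],[0,0,0,0,0,0,24]]' >/dev/null
python3 -c "from h import *;go(480.2,242.5,-6.5,92.8)"; python3 pic.py top t2 130 190 290 310
```

```text
time: 17.7
eef_pos: [479.2, 243.1, 61.1]
eef_rot: [-0.001, 0.689, 0.725, -0.001]
wrist_force: [-0.2, -0.1, -0.8]
grip_width: 0.381
gripper_force: 39.2
heading 92.73 turn z -0.01 | shift x 0.02 y -0.08 z 2.81 | t 17.9 z 63.7 gw 0.379 gf 39.2
```

View pics/t2.png

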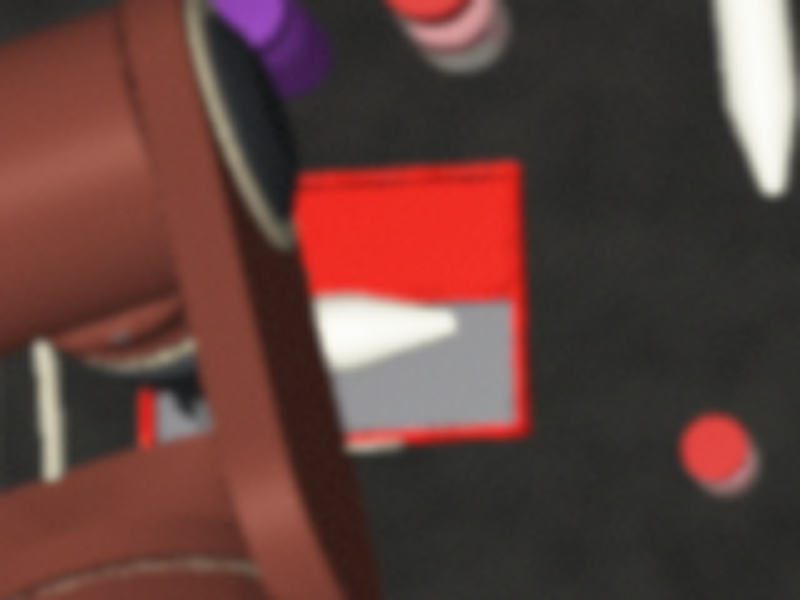

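```bash
python3 -c "
from h import *
d=dict(np.load('t2.npz'));print(ray(d,(221,254.4),91))"
python3 -m inch '[[0,0,0,0.02,-0.08,0.3,24],[0,0,0,0,0,0.6,24],[0,0,0,0,0,0.6,24],[0,0,0,0,0,0.6,24],[0,0,0,0,0,0.4,24],[0,0,0,0,0,0.2,24],[0,0,0,0,0,0,24],[0,0,0,0,0,0,24]]'
python3 -c "from h import *;go(480.2,242.5,-6.5,92.8)"
```

```text
[[485.82129663 179.82385125  91.        ]]
time: 18.75
eef_pos: [479.4, 243.0, -4.8]
eef_rot: [0.0, 0.69, 0.724, 0.0]
wrist_force: [0.0, -1.1, -0.6]
grip_width: 0.379
gripper_force: 39.2
heading 92.80 turn z -0.00 | shift x -0.02 y 0.03 z 0.07 | t 18.8 z -4.8 gw 0.379 gf 39.2
```

```bash
python3 -m inch '[[0,0,0,-0.02,0.03,0.08,24],[0,0,0,0,0,0,24],[0,0,0,0,0,0,30],[0,0,0,0,0,0,38],[0,0,0,0,0,0,48],[0,0,0,0,0,0,48],[0,0,0,0,0,0,48]]'
python3 -m inch '[[0,0,0,0,0,-0.5,48],[0,0,0,0,0,-1,48],[0,0,0,0,0,-1,55],[0,0,0,0,0,-1,55],[0,0,0,0,0,-1,55],[0,0,0,0,0,-0.5,55],[0,0,0,0,0,0,55]]'
python3 -c "from h import *;go(443,88,110,92.8);go(443,88,110,2.8)"
```

```text
time: 19.45
eef_pos: [479.9, 242.4, -6.8]
eef_rot: [0.0, 0.69, 0.724, 0.0]
wrist_force: [-0.1, -0.8, -0.7]
grip_width: 0.566
gripper_force: 0.0
time: 20.15
eef_pos: [481.6, 243.0, 121.2]
eef_rot: [0.001, 0.69, 0.724, 0.002]
wrist_force: [0.2, 0.3, 0.3]
grip_width: 0.643
gripper_force: 0.0
heading 92.80 turn z -0.00 | shift x -6.12 y -1.84 z 0.45 | t 20.1 z 121.2 gw 0.643 gf 0.0
heading 92.80 turn z 15.00 | shift x -1.84 y 6.12 z 0.45 | t 20.1 z 121.2 gw 0.643 gf 0.0
```

```bash
python3 -m inch '[[0,0,0.6,0,0,0,55],[0,0,1,0,0,0,55],[0,0,1,0,0,0,55],[0,0,1,0,0,0,55],[0,0,1,0,0,0,55],[0,0,1,0,0,0,55],[0,0,1,0,0,0,55],[0,0,1,0,0,0,55]]' >/dev/null
python3 -m inch '[[0,0,1,0,0,0,55],[0,0,1,0,0,0,55],[0,0,1,0,0,0,55],[0,0,1,0,0,0,55],[0,0,1,0,0,0,55],[0,0,1,0,0,0,55],[0,0,1,0,0,0,55],[0,0,0.4,0,0,0,55]]' >/dev/null
python3 -m inch '[[0,0,0,-0.2,0.6,0,55],[0,0,0,-0.3,1,0.1,55],[0,0,0,-0.3,1,0.1,55],[0,0,0,-0.3,1,0.1,55],[0,0,0,-0.3,1,0.1,55],[0,0,0,-0.3,1,0.05,55],[0,0,0,-0.14,0.52,0,55],[0,0,0,0,0,0,55]]'
python3 -m inch '[[0,0,0,0,0,0,55]]' >/dev/null
python3 -c "from h import *;go(443,88,5,2.8)"; python3 - <<'E'
from h import *
from workcell import ctrl
d=ctrl.get_image("top");im=d["image"]
for b in((255,265,292,300),):
    m=mask(im,"red");print(m[b[1]:b[3],b[0]:b[2]].sum())
E
```

```text
time: 22.55
eef_pos: [440.6, 86.0, 106.2]
eef_rot: [0.0, 1.0, 0.023, -0.0]
wrist_force: [-0.4, 0.5, 0.4]
grip_width: 0.643
gripper_force: 0.0
heading 2.77 turn z -0.01 | shift x 0.07 y -0.02 z 4.07 | t 22.6 z 106.8 gw 0.645 gf 0.0
795
```

```bash
python3 -m inch '[[0,0,0,0.07,-0.02,0.4,55],[0,0,0,0,0,0.8,55],[0,0,0,0,0,0.8,55],[0,0,0,0,0,0.8,55],[0,0,0,0,0,0.7,55],[0,0,0,0,0,0.5,55],[0,0,0,0,0,0.1,55],[0,0,0,0,0,0,55]]'
python3 -m inch '[[0,0,0,0,0,0,15],[0,0,0,0,0,0,15],[0,0,0,0,0,0,15],[0,0,0,0,0,0,15],[0,0,0,0,0,0,15],[0,0,0,0,0,0,15]]' 30
python3 -m inch '[[0,0,0,0,0,-0.4,15],[0,0,0,0,0,-0.6,15],[0,0,0,0,0,-0.7,15],[0,0,0,0,0,-0.8,15],[0,0,0,0,0,-0.8,15],[0,0,0,0,0,-0.4,15],[0,0,0,0,0,0,15],[0,0,0,0,0,0,15]]'
python3 -c "from h import *;go(529.4,292.4,11,2.8)"
```

```text
time: 23.5
eef_pos: [442.9, 88.2, 4.0]
eef_rot: [-0.0, 1.0, 0.025, -0.0]
wrist_force: [0.8, -0.3, -0.4]
grip_width: 0.648
gripper_force: 0.0
time: 24.1
eef_pos: [444.2, 88.0, 5.5]
eef_rot: [-0.0, 1.0, 0.024, 0.001]
wrist_force: [-1.1, 1.0, 6.1]
grip_width: 0.295
gripper_force: 29.9
time: 24.9
eef_pos: [442.6, 87.9, 96.2]
eef_rot: [0.0, 1.0, 0.024, -0.0]
wrist_force: [-0.0, 0.4, -0.3]
grip_width: 0.294
gripper_force: 29.5
heading 2.79 turn z -0.00 | shift x 3.87 y -8.00 z 3.41 | t 24.9 z 96.2 gw 0.294 gf 29.5
```

```bash
python3 -m inch '[[0,0,0,0.25,-0.5,0,15],[0,0,0,0.45,-0.9,0,15],[0,0,0,0.48,-1,0,15],[0,0,0,0.48,-1,0,15],[0,0,0,0.48,-1,0,15],[0,0,0,0.48,-1,0,15],[0,0,0,0.48,-1,0,15],[0,0,0,0.45,-0.9,0,15]]'
python3 -m inch '[[0,0,0,0.3,-0.6,0,15],[0,0,0,0.03,-0.1,0,15],[0,0,0,0,0,0,15],[0,0,0,0,0,0,15]]' >/dev/null
python3 -c "from h import *;go(529.4,292.4,9.5,2.8)"
```

```text
time: 25.7
eef_pos: [522.4, 276.6, 95.0]
eef_rot: [0.0, 1.0, 0.025, -0.001]
wrist_force: [0.0, 0.5, 0.0]
grip_width: 0.296
gripper_force: 29.5
heading 2.79 turn z -0.00 | shift x -0.00 y -0.02 z 3.46 | t 26.1 z 96.0 gw 0.292 gf 29.6
```

```bash
python3 -m inch '[[0,0,0,0,-0.02,0.5,15],[0,0,0,0,0,0.7,15],[0,0,0,0,0,0.7,15],[0,0,0,0,0,0.6,15],[0,0,0,0,0,0.5,15],[0,0,0,0,0,0.25,15],[0,0,0,0,0,0.05,15],[0,0,0,0,0,0,15]]'
python3 -m inch '[[0,0,0,0,0,0,15]]'>/dev/null
python3 -c "from h import *;go(529.4,292.4,9.5,2.8)"; python3 pic.py side s3 210 140 410 290
```

```text
time: 26.9
eef_pos: [530.5, 293.0, 14.6]
eef_rot: [-0.0, 1.0, 0.024, 0.0]
wrist_force: [0.2, -0.9, -0.1]
grip_width: 0.29
gripper_force: 29.6
heading 2.80 turn z -0.00 | shift x -0.07 y 0.03 z 0.24 | t 27.0 z 15.4 gw 0.293 gf 29.6
```

View pics/s3.png

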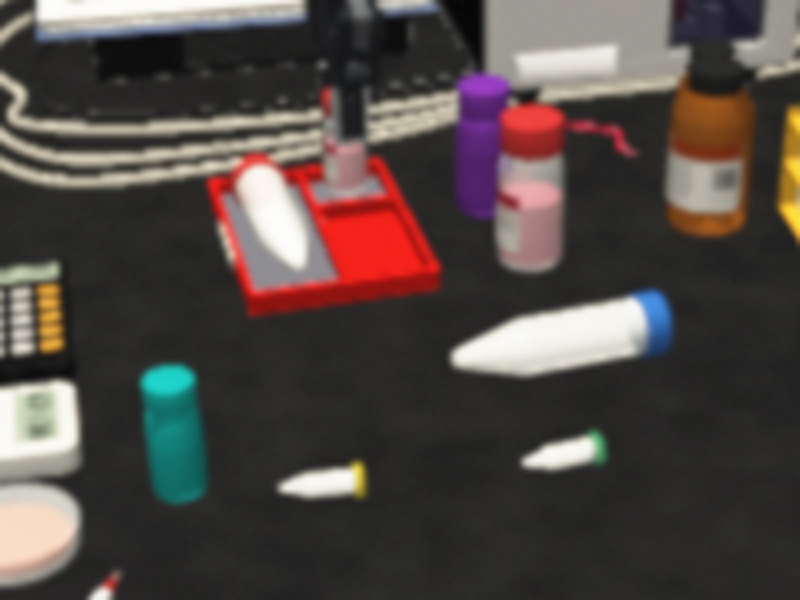

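Red tube lies in the long bay (cap end near (250,170)); red vial hovers over the square bay (348,185). Lower and release.

```bash
python3 -m inch '[[0,0,0,-0.04,0,0.14,15],[0,0,0,0,0,0.08,15],[0,0,0,0,0,0,15],[0,0,0,0,0,0,15]]'
python3 -m inch '[[0,0,0,0,0,0,22],[0,0,0,0,0,0,30],[0,0,0,0,0,0,45],[0,0,0,0,0,0,45],[0,0,0,0,0,0,45]]'
python3 -m inch '[[0,0,0,0,0,-0.5,45],[0,0,0,0,0,-1,45],[0,0,0,0,0,-1,55],[0,0,0,0,0,-1,55],[0,0,0,0,0,-1,55],[0,0,0,0,0,-0.3,55],[0,0,0,0,0,0,55]]'
python3 -c "from h import *;go(608.4,77.4,80,4.8)"
```

```text
time: 27.45
eef_pos: [529.7, 293.1, 9.6]
eef_rot: [-0.0, 1.0, 0.024, 0.0]
wrist_force: [-1.6, 0.0, 2.8]
grip_width: 0.29
gripper_force: 29.7
time: 27.95
eef_pos: [528.9, 292.7, 8.5]
eef_rot: [0.0, 1.0, 0.024, -0.0]
wrist_force: [0.0, 0.0, 0.4]
grip_width: 0.527
gripper_force: 0.0
time: 28.65
eef_pos: [530.4, 293.3, 131.1]
eef_rot: [-0.001, 1.0, 0.024, 0.002]
wrist_force: [-0.4, 0.1, -0.4]
grip_width: 0.645
gripper_force: 0.0
heading 2.79 turn z -0.33 | shift x 2.39 y 8.87 z 2.04 | t 28.6 z 131.1 gw 0.645 gf 0.0
```

```bash
python3 -m inch '[[0,0,-0.33,0,0,0,58],[0,0,0,0.2,0.6,0,58],[0,0,0,0.27,1,0,58],[0,0,0,0.27,1,0,58],[0,0,0,0.27,1,0,58],[0,0,0,0.27,1,0,58],[0,0,0,0.27,1,0,58],[0,0,0,0.27,1,0.1,58]]' >/dev/null
python3 -m inch '[[0,0,0,0.27,1,0.6,58],[0,0,0,0.2,0.8,0.7,58],[0,0,0,0.1,0.47,0.6,58],[0,0,0,0,0,0,58],[0,0,0,0,0,0,58],[0,0,0,0,0,0,58]]'
python3 -c "from h import *;go(608.4,77.4,-14,4.8)"
python3 - <<'E'
from h import *
from workcell import ctrl
d=ctrl.get_image("top");im=d["image"];np.savez("t4.npz",**d)
c,p=comp(mask(im,"white"),(160,225,240,285));w=ray(d,p,20);print("red tube body",cv2.minAreaRect(w[:,:2].astype(np.float32)),len(p))
cv2.imwrite("pics/t4.png",cv2.resize(im[190:310,130:290,::-1],(800,600),interpolation=cv2.INTER_CUBIC))
E
```

```text
time: 30.05
eef_pos: [607.5, 77.6, 79.7]
eef_rot: [-0.0, 0.999, 0.042, 0.001]
wrist_force: [-0.6, -0.4, 0.0]
grip_width: 0.681
gripper_force: 0.0
heading 4.82 turn z 0.00 | shift x 0.03 y 0.01 z 3.75 | t 30.1 z 79.7 gw 0.681 gf 0.0
red tube body ((477.4600524902344, 258.337646484375), (46.037681579589844, 98.35138702392578), 2.8199331760406494) 1021
```

View pics/t4.png

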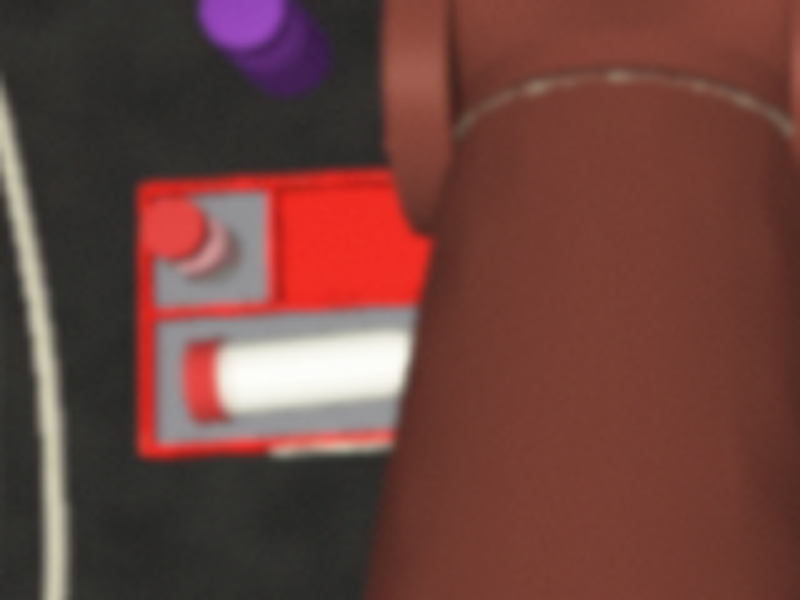

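Red tube lies centred in its bay (cap at crop (203,380)), red vial upright in the square bay (190,240). Pick the blue tube.

```bash
python3 -m inch '[[0,0,0,0.03,0.01,0.5,58],[0,0,0,0,0,0.8,58],[0,0,0,0,0,0.8,58],[0,0,0,0,0,0.7,58],[0,0,0,0,0,0.5,58],[0,0,0,0,0,0.35,58],[0,0,0,0,0,0,58],[0,0,0,0,0,0,58]]'
python3 -m inch '[[0,0,0,0,0,0,24],[0,0,0,0,0,0,24],[0,0,0,0,0,0,24],[0,0,0,0,0,0,24],[0,0,0,0,0,0,24],[0,0,0,0,0,0,24]]' 40
python3 -m inch '[[0,0,0,0,0,-0.4,24],[0,0,0,0,0,-0.8,24],[0,0,0,0,0,-1,24],[0,0,0,0,0,-1,24],[0,0,0,0,0,-1,24],[0,0,0,0,0,-1,24],[0,0,0,0,0,-0.4,24],[0,0,0,0,0,0,24]]'
python3 -c "
from h import *;from workcell import ctrl
go(456,-255.6,-7,92.65);go(456,-255.6,-7,-87.35);print(ctrl.state()['qpos'])"
```

```text
time: 30.9
eef_pos: [608.5, 76.7, -11.9]
eef_rot: [0.0, 0.999, 0.042, 0.0]
wrist_force: [0.2, -0.2, -0.5]
grip_width: 0.682
gripper_force: 0.0
time: 31.5
eef_pos: [609.2, 76.7, -10.9]
eef_rot: [0.0, 0.999, 0.042, 0.001]
wrist_force: [-0.4, 0.1, 5.5]
grip_width: 0.376
gripper_force: 41.0
time: 32.3
eef_pos: [609.0, 76.7, 129.5]
eef_rot: [0.0, 0.999, 0.042, 0.002]
wrist_force: [-0.3, 0.3, -0.5]
grip_width: 0.378
gripper_force: 40.4
heading 4.78 turn z -14.65 | shift x -12.99 y -6.73 z 5.46 | t 32.3 z 129.5 gw 0.378 gf 40.4
heading 4.78 turn z 15.35 | shift x 12.99 y 6.73 z 5.46 | t 32.3 z 129.5 gw 0.378 gf 40.4
[4.08611209e-03 7.71573089e-02 1.70879296e+00 1.69667976e-05
 1.35241745e+00 1.49152541e+00]
```

```bash
python3 -m inch '[[0,0,-0.6,0,0,0,24],[0,0,-1,0,0,0,24],[0,0,-1,0,0,0,24],[0,0,-1,0,0,0,24],[0,0,-1,0,0,0,24],[0,0,-1,0,0,0,24],[0,0,-1,0,0,0,24],[0,0,-1,0,0,0,24]]' >/dev/null
python3 -m inch '[[0,0,-1,0,0,0,24],[0,0,-1,0,0,0,24],[0,0,-1,0,0,0,24],[0,0,-1,0,0,0,24],[0,0,-1,0,0,0,24],[0,0,-1,0,0,0,24],[0,0,-1,0,0,0,24],[0,0,-0.05,0,0,0,24]]' >/dev/null
python3 -m inch '[[0,0,0,-0.5,-0.3,0,24],[0,0,0,-1,-0.5,0,24],[0,0,0,-1,-0.5,0,24],[0,0,0,-1,-0.5,0,24],[0,0,0,-1,-0.5,0,24],[0,0,0,-1,-0.5,0,24],[0,0,0,-1,-0.5,0,24],[0,0,0,-1,-0.5,0,24]]'
python3 -c "from h import *;go(456,-255.6,63,92.65)"
```

```text
time: 34.7
eef_pos: [520.2, -116.5, 127.0]
eef_rot: [-0.0, 0.691, 0.723, -0.0]
wrist_force: [-0.5, 0.3, -0.8]
grip_width: 0.382
gripper_force: 40.3
heading 92.55 turn z -0.02 | shift x -5.44 y -2.82 z 2.56 | t 34.7 z 127.0 gw 0.382 gf 40.3
```

```bash
python3 -m inch '[[0,0,0,-1,-0.5,0,24],[0,0,0,-1,-0.5,0.2,24],[0,0,0,-1,-0.5,0.3,24],[0,0,0,-1,-0.5,0.4,24],[0,0,0,-0.8,-0.5,0.5,24],[0,0,0,-0.6,-0.2,0.5,24],[0,0,0,0,0,0,24],[0,0,0,0,0,0,24]]'
python3 -m inch '[[0,0,0,0,0,0,24]]' >/dev/null
python3 -c "from h import *;go(455.3,-261.6,-7,92.65)"; python3 pic.py side s5 230 200 430 350
```

```text
time: 35.5
eef_pos: [460.3, -252.8, 79.5]
eef_rot: [-0.001, 0.691, 0.723, 0.0]
wrist_force: [-0.0, 0.2, -0.2]
grip_width: 0.379
gripper_force: 40.3
heading 92.70 turn z 0.01 | shift x -0.34 y -0.25 z 3.50 | t 35.6 z 80.5 gw 0.380 gf 40.3
```

View pics/s5.png

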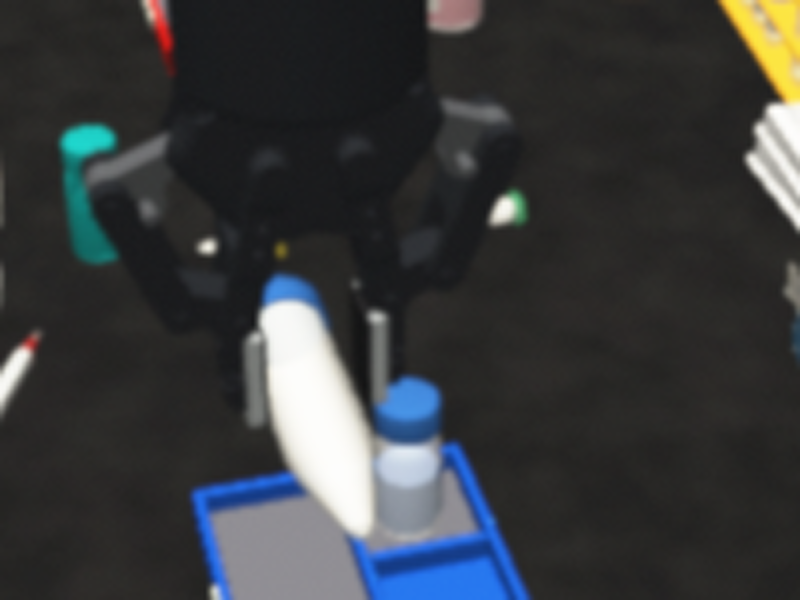

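The tube is above the blue tray, parallel to the bay. The vial stands at (408,460), clear of the tube. Shift and lower.

```bash
python3 -m inch '[[0,0,0,-0.34,-0.25,0,24],[0,0,0,0,0,0.4,24],[0,0,0,0,0,0.6,24],[0,0,0,0,0,0.6,24],[0,0,0,0,0,0.6,24],[0,0,0,0,0,0.4,24],[0,0,0,0,0,0.3,24],[0,0,0,0,0,0,24]]'
python3 -m inch '[[0,0,0,0,0,0.25,24],[0,0,0,0,0,0.1,24],[0,0,0,0,0,0,24],[0,0,0,0,0,0,24]]'
python3 -c "from h import *;go(455.3,-261.6,-7,92.65)"
```

```text
time: 36.45
eef_pos: [454.0, -261.1, 6.0]
eef_rot: [-0.001, 0.69, 0.723, -0.0]
wrist_force: [0.2, -0.1, 0.4]
grip_width: 0.385
gripper_force: 40.3
time: 36.85
eef_pos: [455.1, -262.0, -0.8]
eef_rot: [0.0, 0.69, 0.723, 0.0]
wrist_force: [0.1, -0.5, -0.4]
grip_width: 0.38
gripper_force: 40.3
heading 92.68 turn z 0.00 | shift x 0.02 y 0.01 z 0.25 | t 36.9 z -0.8 gw 0.380 gf 40.3
```

```bash
python3 -m inch '[[0,0,0,0,0,0.15,24],[0,0,0,0,0,0.08,24],[0,0,0,0,0,0,24],[0,0,0,0,0,0,24],[0,0,0,0,0,0,30],[0,0,0,0,0,0,38],[0,0,0,0,0,0,48],[0,0,0,0,0,0,48]]'
python3 -m inch '[[0,0,0,0,0,0,48],[0,0,0,0,0,-0.5,48],[0,0,0,0,0,-1,48],[0,0,0,0,0,-1,55],[0,0,0,0,0,-1,55],[0,0,0,0,0,-1,55],[0,0,0,0,0,-1,55],[0,0,0,0,0,-0.5,55]]'
python3 -m inch '[[0,0,0,0.5,-0.5,0,55],[0,0,0,1,-0.8,0,55],[0,0,0,1,-0.8,0,55],[0,0,0,1,-0.8,0,55],[0,0,0,1,-0.8,0,55],[0,0,0,1,-0.8,0,55],[0,0,0,1,-0.8,0,55],[0,0,0,0.5,-0.5,0,55]]'
python3 -m inch '[[0,0,0,0,0,0,55],[0,0,0,0,0,0,55]]'>/dev/null
python3 pic.py top t6 140 180 500 330
python3 - <<'E'
from h import *
d=dict(np.load("t6.npz"));im=d["image"]
for n,C,yaw in(("red",(504.8,243.1),2.8),("blue",(481,-254.5),2.65)):
    t=np.radians(yaw);R=np.array([[np.cos(t),np.sin(t)],[-np.sin(t),np.cos(t)]])
    P=np.linalg.inv(d["pose"]);
    bx=(160,225,240,285) if n=="red" else (408,235,490,292)
    H=hue(im);w=((H[...,1]<60)&(H[...,2]>185)).astype(np.uint8);_,p=comp(w,bx)
    r=cv2.minAreaRect((ray(d,p,21)[:,:2]-C).astype(np.float32)@R.T.astype(np.float32));print(n,"tube white in tray frame",r)
for n,b in(("green",(312,195,340,228)),("yellow",(312,252,340,285))):
    c,p=comp(mask(im,n)|mask(im,"white"),b);print(n,ray(d,p,8).mean(0))
E
```

```text
time: 37.65
eef_pos: [454.8, -261.8, -6.9]
eef_rot: [-0.0, 0.69, 0.723, -0.0]
wrist_force: [-0.5, 0.5, 0.2]
grip_width: 0.564
gripper_force: 0.0
time: 38.45
eef_pos: [456.1, -262.8, 147.0]
eef_rot: [0.003, 0.69, 0.723, 0.0]
wrist_force: [0.9, -0.3, -0.0]
grip_width: 0.646
gripper_force: 0.0
time: 39.25
eef_pos: [300.6, -92.4, 142.7]
eef_rot: [-0.0, 0.69, 0.724, 0.0]
wrist_force: [0.0, 0.4, -0.4]
grip_width: 0.64
gripper_force: 0.0
red tube white in tray frame ((-25.14527130126953, -9.63394546508789), (26.209684371948242, 103.94123840332031), 2.6678688526153564)
blue tube white in tray frame ((-26.85985565185547, -17.758544921875), (26.56414031982422, 98.56675720214844), 1.9461017847061157)
green [587.95060662 -13.65234477   8.        ]
yellow [471.76270942 -12.76337203   8.        ]
```

View pics/t6.png

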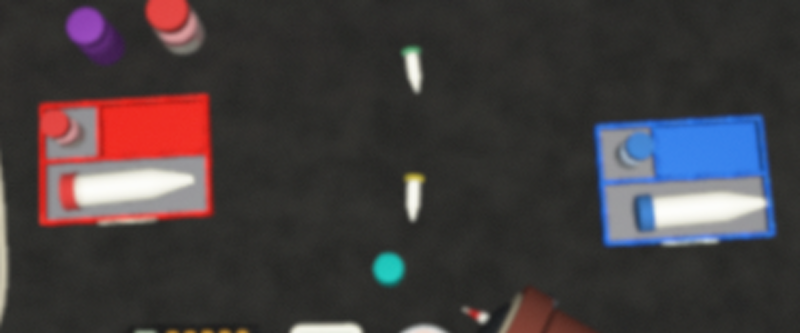

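```bash
python3 - <<'E'
from h import *
from workcell import ctrl
d=dict(np.load("t6.npz"));im=d["image"];ds=ctrl.get_image("side");X=cloud(ds)
for n,C,yaw,bv in(("red",(504.8,243.1),2.8,(155,220,179,252)),("blue",(481,-254.5),2.65,(412,234,437,262))):
    t=np.radians(yaw);R=np.array([[np.cos(t),np.sin(t)],[-np.sin(t),np.cos(t)]])
    if n=="blue":
        H=hue(im);k=((abs(H[...,0]-107)<12)&(H[...,1]>100)&(H[...,2]>120)).astype(np.uint8)[237:255,418:436]
        _,p=comp(k,(0,0,99,99));p=p+[418,237]
        print(n,"cap n",len(p),(ray(d,p.mean(0),66)[0][:2]-C)@R.T)
    else: print(n,"cap",(ray(d,(130*0+140+60*.45,180+126*.45),66)[0][:2]-C)@R.T)
    L=np.c_[((X[...,:2].reshape(-1,2)-C)@R.T),X[...,2].reshape(-1)]
    for y in range(-75,66,10):
        q=L[(abs(L[:,0]+25)<9)&(abs(L[:,1]-y)<5)&(L[:,2]>-5)&(L[:,2]<60)]; print(y,len(q) and np.percentile(q[:,2],85).round(1),end="; ")
    q=L[(abs(L[:,0]-27)<25)&(abs(L[:,1]-48)<25)&(L[:,2]>22)&(L[:,2]<80)];print()
    for z0 in(25,35,45,55): 
        s=q[(abs(q[:,2]-z0)<5)];print("vial z",z0,len(s),np.median(s[:,0]),np.percentile(s[:,1],20))
E
python3 pic.py side s7 230 160 390 400 >/dev/null
```

```text
red cap [21.79296035 42.86445309]
-75 11.0; -65 22.4; -55 25.5; -45 28.1; -35 31.1; -25 33.7; -15 34.2; -5 35.0; 5 34.2; 15 34.8; 25 34.9; 35 35.1; 45 35.7; 55 34.7; 65 0; 
vial z 25 35 22.436355754136788 35.827155430097555
vial z 35 44 22.86961547745533 35.960900296255225
vial z 45 41 22.76043873604227 36.724536058760776
vial z 55 38 22.347711327493695 37.36984300170326
blue cap n 189 [25.68262638 45.38602551]
-75 11.8; -65 24.1; -55 26.9; -45 29.9; -35 33.2; -25 34.4; -15 34.5; -5 34.6; 5 34.5; 15 34.3; 25 34.3; 35 36.2; 45 36.7; 55 0; 65 0; 
vial z 25 65 21.330206225176084 35.02994406739978
vial z 35 83 21.60328213386761 34.753185703595165
vial z 45 104 21.67613906719747 35.412460732555125
vial z 55 79 21.610018081074696 35.89532354379129
```

View pics/s7.png

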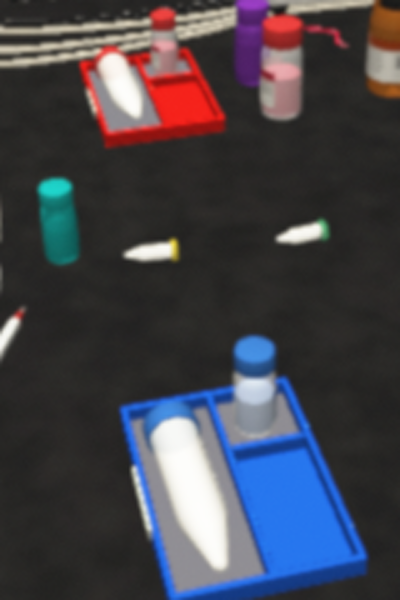

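All four samples sit as required: vials upright in the square bays, tubes flat in the long bays, microtubes unmoved.

```bash
python3 -c "
from workcell import ctrl
print(ctrl.hand_in())"
```

```text
the job is handed in; nothing more can be done
None
```

The job is handed in (no verdict came back): by the last camera check, both vials stand in the square bays and both tubes lie flat in the long bays of their own colours, the microtubes have not moved, and about 40 s of the 106 s were used.

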